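Load the microscope objectives into the transport rack in reverse order

ROBOT

A 7-joint arm with a two-finger parallel gripper is mounted at the origin on the work surface. World frame = base frame: x ahead of the robot, y to its left, z up, the work surface at z = 0. Lengths are in m, angles in rad, forces in N, time in s.
With the tool pointing down it reaches from about 0.4 to 0.85 m from the base axis. Payload 4.4 kg.
Tool frame: the origin (TCP) lies at the very end of the fingers, on their centre line; the grasp point (between the pads) lies 19 mm behind it; z points along the fingers, y is the line along which they close (so a half turn about z gives the same grasp; the last joint's range is limited). The gripper opens to 94 mm and grips with 3 to 60 N. Pads are 16 mm wide; open, the fingers measure 119 mm over their backs; the gripper's body (75 mm by 177 mm) begins 78 mm behind the grasp point.
Start: joints at [1.208, 0.628, 0.038, 1.517, -0.027, 0.996, -0.02], TCP at [0.19, -0.622, 0.205] pointing down, gripper open.
Joint ranges: [-3.06, 3.06], [-0.37, 2.12], [-1.25, 1.32], [0.18, 2.47], [-1.1, 4.24], [0.23, 1.98], [-2.94, 2.94]. Speed limits (rad/s): [2.57, 2.57, 3.14, 3.14, 3.14, 3.14, 3.14].

INTERFACE

Orientations are given as a 3x3 rotation matrix whose columns are the frame's x, y, z axes.
In Python, from plant import bot gives the robot as it stands.
- The arm moves only by the tool step_arm, never from a script. Its arguments are lists of equal length, an entry for each row: "offset": the shift along the tool's x, y, z in units of 300 mm (1.0 is 300 mm), a list of three; "dr": the turn, a rotation vector about the tool's x, y, z in units of pi/2 rad (1.0 is pi/2 rad), a list of three; "fingers": the opening, from -1 (shut) to 1 (fully open). A call has 1 to 12 rows; each row is the pose to reach, as a shift and turn from the pose commanded when the call began, along the tool's axes at that moment; what a row does not reach only later rows make up. A row lasts 1/8 s, in which the tool goes at most 62.5 mm and 10.7 degrees, less where a joint would pass 70% of its speed; a pose out of reach is approached as far as the arm can. A call with a number of a shift or a turn outside -1 to 1 is refused whole. A call with a gripper value outside its range is refused whole. The fingers move at their own pace and stop on an object; "squeeze" is the grip in N (left out, the last holds). Time passes only in rows, so rows that repeat a pose let the fingers close. It gives the time, the measured TCP pose, the force, the opening and the grip force at its end, in the units of the state.
- bot.read_state(): the state, without advancing time (a new reading comes with each control period).
- bot.snapshot(name): name is "side" or "top" or "wrist"; returns the picture (480x640x3 uint8, red, green, blue); there is no depth.
- bot.camera_info(name): a dict with "fx", "fy", "cx", "cy" (pixels), "k1" (the pictures are not rectified: a ray, as slopes to the right and down, at radius r is drawn at 1 + k1 r^2 times it, then the intrinsics apply), "R" (3x3) and "t" (3): a world point X has camera coordinates R X + t. Camera axes: x right, y down, z forward; pixel columns grow to the right and rows downward; lengths in m; the calibration is good to about 2 mm. A picture is of the moment at which its call begins: read the wrist's pose just before it. camera_info takes no time and is no camera call; for the wrist camera it gives the pose at the moment of the call.
- bot.finish_job(): hands the job in; it is judged then, once.
The state is a dict: "clock": time; "q": joint angles; "joint_vel": joint speeds; "joint_torque": joint torques, N m; "tcp_pos": TCP position; "eef_rot": TCP orientation; "wrist_force": force on the tool from outside, world axes, zero at the start; "ft_torque": the same for the moment, N m; "gripper_width": finger opening in m; "gripper_force": force on a finger pad.
Only numpy, scipy, OpenCV 4.12 (cv2) and the standard library are available. Lean on these libraries where they do the work, as an engineer would, in place of code of your own. Each camera call takes 0.05 s, during which the arm holds its last target. There are 200 camera calls.

TASK

Move the four microscope objectives from their coloured cups on the storage rail into the empty transport rack, one in each pocket, in reverse order: the one nearest the storage rail's orange end goes into the pocket farthest from the rack's orange end, and so on. Set each one down gently so that it stands upright flat on its pocket floor, let go of it, and never drop one. Leave the oil bottle, the culture plate and the computer mouse where they are.

Things in the scene. Friction and masses are not known exactly. Their poses are not given: they have to be found in the camera images.
- objective_red: Microscope objective with red rings, loose, upright: steel barrel 30 mm in diameter to 50 mm height, red collar (29 mm wide) to 55 mm, tapered nose (20 to 16 mm) to 66 mm; a red band at 36 to 42 mm. About 0.12 kg. Origin: centre of its flat underside; z up; round, yaw means nothing. Starts in the red cup. Grip it by the barrel.
- objective_yellow: Microscope objective with yellow rings, loose, upright: steel barrel 30 mm in diameter to 50 mm height, yellow collar (29 mm wide) to 55 mm, tapered nose (20 to 16 mm) to 66 mm; a yellow band at 36 to 42 mm. About 0.12 kg. Origin: centre of its flat underside; z up; round, yaw means nothing. Starts in the yellow cup. Grip it by the barrel.
- objective_green: Microscope objective with green rings, loose, upright: steel barrel 30 mm in diameter to 50 mm height, green collar (29 mm wide) to 55 mm, tapered nose (20 to 16 mm) to 66 mm; a green band at 36 to 42 mm. About 0.12 kg. Origin: centre of its flat underside; z up; round, yaw means nothing. Starts in the green cup. Grip it by the barrel.
- objective_blue: Microscope objective with blue rings, loose, upright: steel barrel 30 mm in diameter to 50 mm height, blue collar (29 mm wide) to 55 mm, tapered nose (20 to 16 mm) to 66 mm; a blue band at 36 to 42 mm. About 0.12 kg. Origin: centre of its flat underside; z up; round, yaw means nothing. Starts in the blue cup. Grip it by the barrel.
- cup_red: Square red open cup fixed on the storage rail; the red objective stands in it at the start, so it marks that objective's starting place. 52 mm square outside, 46 mm inside, 16 mm tall, walls and floor 3 mm. Origin: centre of its underside, 6 mm above the bench.
- cup_yellow: Square yellow open cup fixed on the storage rail; the yellow objective stands in it at the start, so it marks that objective's starting place. 52 mm square outside, 46 mm inside, 16 mm tall, walls and floor 3 mm. Origin: centre of its underside, 6 mm above the bench.
- cup_green: Square green open cup fixed on the storage rail; the green objective stands in it at the start, so it marks that objective's starting place. 52 mm square outside, 46 mm inside, 16 mm tall, walls and floor 3 mm. Origin: centre of its underside, 6 mm above the bench.
- cup_blue: Square blue open cup fixed on the storage rail; the blue objective stands in it at the start, so it marks that objective's starting place. 52 mm square outside, 46 mm inside, 16 mm tall, walls and floor 3 mm. Origin: centre of its underside, 6 mm above the bench.
- storage: Fixed aluminium strip 66 x 228 x 6 mm with the four cups in a row (any colour order) and an orange block 66 x 18 x 22 mm across one end. Origin: centre of its underside, on the bench; +y along the row to the orange end. Places at y = +84, +28, -28, -84 mm, x = 0. Cup floors 9 mm, rims 22 mm above the bench. Left or right of the transport rack.
- transport: Fixed grey rack 66 x 234 x 20 mm, four empty pockets 46 mm square, white floors 6 mm above the bench, walls 10 mm; orange block (66 x 18 x 22 mm) across one end. Origin: centre of its underside, on the bench; +y along the row to the orange end. Pocket centres y = +84, +28, -28, -84 mm, x = 0. Rack and rail each turned up to 0.4 rad; orange ends on robot's left.
- bottle: Bystander: small amber immersion-oil bottle with a black cap, 40 mm in diameter, 75 mm tall, loose. Origin: centre of its underside.
- plate: Bystander: closed clear six-well culture plate with pink wells, 86 x 128 x 17 mm, loose on the bench. Origin: centre of its underside.
- mouse: Bystander: black computer mouse, 105 x 60 x 34 mm, loose on the bench. Origin: centre of its underside.

How it is judged:
By the outcome, as a careful person would: the job done as asked, in the order asked, and still so for the second after the job is handed in, with the robot touching nothing.
It also fails if it takes over 93 s, if anything falls off the work surface, if the arm or the gripper's body presses on something with over 40 N, if the wrist force passes 120 N, or if a joint passes its speed limit or range.

## Working session

There is one attempt and no reset: what is moved stays moved. The work goes in short steps, Python scripts to look and compute and a tool call to move; the robot and the scene stay as the last step left them, time stands still between calls to the robot, and variables do not carry over. Pictures are saved under pics/ and viewed, at most 14 in all, crops included, and the job is handed in when it is done.

Besides the shell and the picture viewer there is one more tool, called after "Call:" as name(argument=value, ...) on one line, values as JSON. step_arm: Moves the arm, as the interface text tells. Shifts and turns lie within -1 to 1; 1 stands for 300 mm of shift or pi/2 rad of turn. Its arguments: {"type":"object","properties":{"offset":{"type":"array"},"dr":{"type":"array"},"fingers":{"type":"array"},"squeeze":{"type":"number"}},"required":["offset","dr","fingers"]}

```bash
mkdir -p pics; ls
python3 - <<'E'
from plant import bot
import cv2
s=bot.read_state(); print(s['clock'],s['tcp_pos'],s['eef_rot'],s['gripper_width'])
for n in ('top','side'):
    c=bot.camera_info(n); print(n,c)
    cv2.imwrite(f'pics/{n}0.png',bot.snapshot(n)[:,:,::-1])
E
```

```text
pics
0.0 [ 0.18992799 -0.62093033  0.20458272] [[ 9.56267292e-01  2.92493627e-01 -5.87465097e-04]
 [ 2.92494214e-01 -9.56265603e-01  1.79747508e-03]
 [-3.60226610e-05 -1.89069677e-03 -9.99998212e-01]] 0.09419183772102441
top {'fx': 576.3369090618373, 'fy': 576.3369090618373, 'cx': 326.9507146789888, 'cy': 243.42775928210543, 'k1': -0.0875344476450487, 'R': array([[-0.01054491, -0.99992689,  0.00591804],
       [-0.99004508,  0.00960961, -0.14042224],
       [ 0.1403551 , -0.00733986, -0.99007402]]), 't': array([-0.00402328,  0.57691196,  1.37661186])}
side {'fx': 470.98595404460497, 'fy': 470.98595404460497, 'cx': 313.6864987616431, 'cy': 241.2045587956345, 'k1': -0.02326465929707926, 'R': array([[-0.98889349, -0.1470511 , -0.02157856],
       [-0.06103282,  0.53416436, -0.84317461],
       [ 0.13551625, -0.83249289, -0.53720661]]), 't': array([0.58017806, 0.0591418 , 0.94475981])}
```

View pics/top0.png

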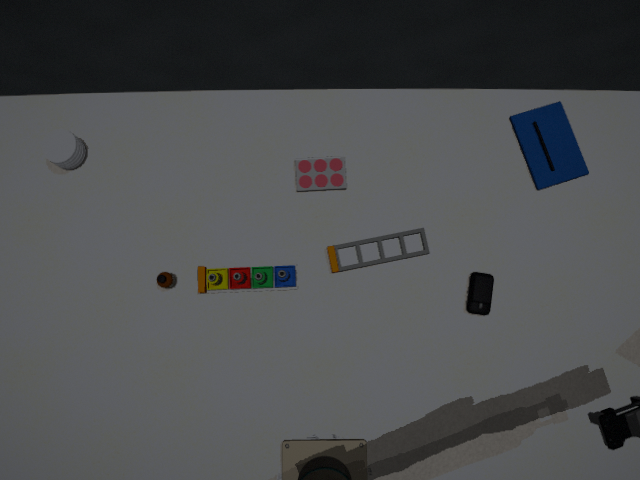

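View pics/side0.png

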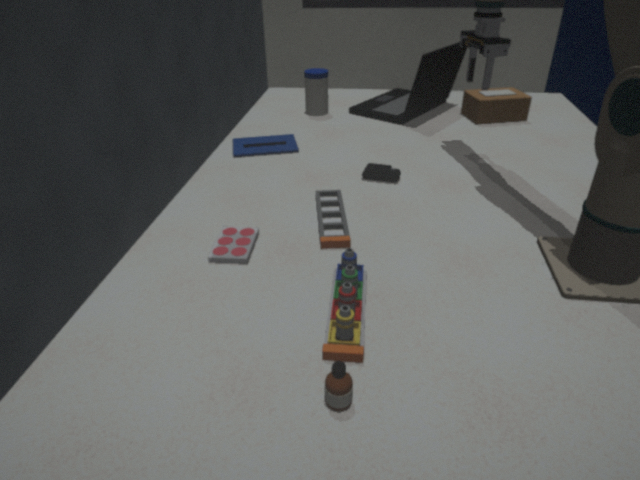

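The top view shows the rail at left (orange end at (203,280), then yellow, red, green and blue up to (285,276)). The rack is right of it, with orange at (333,258) and far pocket at (413,243). The side view agrees. Yellow therefore goes to the farthest pocket and blue to the pocket next to the orange end.

```bash
cat > h.py <<'E'
import numpy as np, cv2
def ray(c,px):
    K=np.array([[c['fx'],0,c['cx']],[0,c['fy'],c['cy']],[0,0,1]])
    p=cv2.undistortPoints(np.float64(px).reshape(-1,1,2),K,np.array([c['k1'],0,0,0.]))[:,0]
    R=np.array(c['R']);t=np.array(c['t'])
    return -R.T@t,np.c_[p,np.ones(len(p))]@R
def plane(c,px,z):
    o,d=ray(c,px); return o+d*((z-o[2])/d[:,2])[:,None]
def proj(c,X):
    X=np.float64(X).reshape(-1,3)@np.array(c['R']).T+c['t']; s=X[:,:2]/X[:,2:]
    s=s*(1+c['k1']*(s**2).sum(1,keepdims=True)); return s*[c['fx'],c['fy']]+[c['cx'],c['cy']]
# hue ranges (OpenCV)
HUE={'red':(170,6),'orange':(10,20),'yellow':(23,35),'green':(45,80),'blue':(100,125)}
def mask(img,n,smin=130,vmin=40):
    h,s,v=cv2.split(cv2.cvtColor(img,cv2.COLOR_RGB2HSV)); a,b=HUE[n]
    m=((h>=a)&(h<=b)) if a<b else ((h>=a)|(h<=b))
    return (m&(s>smin)&(v>vmin)).astype(np.uint8)
def blobs(m,amin):
    n,l,st,ce=cv2.connectedComponentsWithStats(m)
    return [(ce[i],st[i,4],np.argwhere(l==i)[:,::-1]) for i in range(1,n) if st[i,4]>amin]
E
python3 - <<'E'
from h import *; from plant import bot
img=cv2.imread('pics/top0.png')[:,:,::-1].copy(); c=bot.camera_info('top')
for n in HUE:
    for ce,a,p in blobs(mask(img,n),60):
        r=cv2.minAreaRect(p.astype(np.float32)); print(n,ce.round(1),a,np.round(r[0],1),np.round(r[1],1),r[2],plane(c,[r[0]],.022).round(4))
# white floors
g=cv2.cvtColor(img,cv2.COLOR_RGB2GRAY)[225:280,320:435]
for row in g[::4,::4]: print(*row)
E
```

```text
red [335.5 164.4] 115 [335.5 164.5] [11. 11.] 90.0 [[ 0.7822 -0.0339  0.022 ]]
red [304.3 166. ] 111 [304.5 166.5] [11. 11.] 90.0 [[0.7777 0.045  0.022 ]]
red [319.8 165.2] 111 [319.5 165.5] [11. 11.] 90.0 [[0.78   0.0068 0.022 ]]
red [320.8 180.3] 112 [320.5 180.5] [11. 11.] 90.0 [[0.7407 0.0046 0.022 ]]
red [336.4 179.4] 114 [336.5 179.5] [11. 11.] 90.0 [[ 0.7429 -0.0359  0.022 ]]
red [305.1 181.3] 111 [305.  181.5] [11. 10.] 90.0 [[0.7385 0.0439 0.022 ]]
red [239.3 277.9] 366 [239.5 277.5] [21. 21.] 90.0 [[0.4964 0.2073 0.022 ]]
orange [332.6 258.7] 189 [332.5 258.6] [26.1  7.1] 78.69007110595703 [[ 0.5413 -0.0234  0.022 ]]
orange [201.1 279.4] 186 [201.5 279. ] [26.  7.] 90.0 [[0.4935 0.3018 0.022 ]]
orange [165.6 279.7] 83 [164.6 279.5] [11.9 14.8] 23.96249008178711 [[0.4929 0.3942 0.022 ]]
yellow [217.2 278.5] 365 [216.5 278.5] [21. 21.] 90.0 [[0.4944 0.2645 0.022 ]]
green [262.3 276.7] 359 [262.  276.5] [21. 20.] 90.0 [[0.4984 0.1515 0.022 ]]
blue [549.4 145. ] 3905 [549.2 144.7] [81.  53.5] 69.07550048828125 [[ 0.8334 -0.5914  0.022 ]]
blue [284.9 276.2] 366 [284.5 276. ] [20
[... 589 characters left out ...]
8 100 99 99 58 84 100 99 100 99 61 98 100 98 99 99 61 98 99 99 100 38 68 99
99 96 62 67 56 100 98 100 99 78 61 98 99 99 99 49 85 99 99 99 98 61 72 61 59 60 58 45 98
99 98 75 67 65 99 100 100 99 98 61 100 99 99 99 70 67 78 60 61 62 58 44 70 100 98 99 98 98
99 98 92 67 59 87 99 100 99 99 62 98 79 61 60 61 60 45 68 99 98 99 98 99 98 98 99 99 99
100 99 93 68 68 64 98 79 62 61 61 59 42 69 96 99 98 99 99 99 99 98 100 99 98 99 99 99 98
100 98 95 62 67 61 60 42 58 97 99 99 100 99 98 98 99 99 100 100 98 98 98 98 98 98 99 99 98
99 100 99 81 99 96 98 99 99 99 99 99 98 99 98 97 98 98 98 99 99 98 99 97 98 97 98 99 99
99 99 100 97 99 98 99 99 99 99 99 98 100 98 99 99 98 97 98 98 99 98 99 99 98 97 98 98 99
```

```bash
cat >> h.py <<'E'
from scipy.spatial.transform import Rotation as Ro
def plan(s,pts,yaw):
    "per target: offset (units) and dr (units) for a tool pointing down with tool x at yaw"
    R=np.array(s['eef_rot']); c,n=np.cos(yaw),np.sin(yaw)
    T=np.array([[c,n,0],[n,-c,0],[0,0,-1.]])
    print('dr',(Ro.from_matrix(R.T@T).as_rotvec()/(np.pi/2)).round(4))
    for p in pts: print('to',np.round(p,4),'off',(R.T@(np.array(p)-s['tcp_pos'])/.3).round(4))
E
python3 - <<'E'
from h import *; from plant import bot
plan(bot.read_state(),[(.38,-.4,.30),(.52,-.12,.33)],np.pi/2+.18)
E
```

```text
dr [-8.000e-04 -7.000e-04 -9.257e-01]
to [ 0.38 -0.4   0.3 ] off [ 0.8212 -0.5198 -0.3169]
to [ 0.52 -0.12  0.33] off [ 1.5404 -1.276  -0.4156]
```

Call:
step_arm(offset=[[0.41, -0.26, -0.16], [0.82, -0.52, -0.32], [0.82, -0.52, -0.32], [0.82, -0.52, -0.32], [0.82, -0.52, -0.32], [0.82, -0.52, -0.32]], dr=[[0, 0, -0.1], [0, 0, -0.2], [0, 0, -0.3], [0, 0, -0.4], [0, 0, -0.5], [0, 0, -0.6]], fingers=[1, 1, 1, 1, 1, 1], squeeze=15)

```text
clock: 0.85
tcp_pos: [0.3843, -0.3962, 0.303]
eef_rot: [[0.312, 0.95, 0.004], [0.95, -0.312, 0.0], [0.001, 0.004, -1.0]]
wrist_force: [-0.0, -1.1, 0.2]
gripper_width: 0.0942
gripper_force: 0.0
```

Run:
```python
from h import *; from plant import bot
s=bot.read_state();print(s['q'])
plan(s,[(.52,-.12,.33)],np.pi/2+.18)
```

```text
[ 0.91984351  0.39464042 -0.24410956  1.65597269  0.10153858  1.10078492
  0.33063888]
dr [ 2.400e-03 -3.000e-04 -3.166e-01]
to [ 0.52 -0.12  0.33] off [ 1.016   0.1427 -0.088 ]
```

Call:
step_arm(offset=[[1.0, 0.14, -0.09], [1.0, 0.14, -0.09], [1.0, 0.14, -0.09], [1.0, 0.14, -0.09], [1.0, 0.14, -0.09], [1.0, 0.14, -0.09], [1.0, 0.14, -0.09], [1.0, 0.14, -0.09]], dr=[[0, 0, -0.1], [0, 0, -0.2], [0, 0, -0.3], [0, 0, -0.32], [0, 0, -0.32], [0, 0, -0.32], [0, 0, -0.32], [0, 0, -0.32]], fingers=[1, 1, 1, 1, 1, 1, 1, 1])

```text
clock: 1.85
tcp_pos: [0.5163, -0.1323, 0.3281]
eef_rot: [[-0.167, 0.986, -0.001], [0.986, 0.167, -0.001], [-0.001, -0.001, -1.0]]
wrist_force: [-0.2, -0.5, -0.2]
gripper_width: 0.0941
gripper_force: 0.0
```

Run:
```python
from h import *; from plant import bot
import pickle
s=bot.read_state();c=bot.camera_info('wrist');i=bot.snapshot('wrist')
cv2.imwrite('pics/w_rack.png',i[:,:,::-1]); pickle.dump((s,c,i),open('w_rack.pkl','wb'))
print(s['q'].round(2) if hasattr(s['q'],'round') else s['q'],s['tcp_pos'],c)
plan(s,[(.48,.17,.33)],np.pi/2+.028)
```

```text
[ 0.51  0.36 -0.44  1.66  0.17  1.16  0.19] [ 0.51628587 -0.13231502  0.3281189 ] {'fx': 406.74557742441624, 'fy': 406.74557742441624, 'cx': 317.18450431716786, 'cy': 240.35055758279103, 'k1': -0.0343544684664294, 'R': array([[ 0.98589028,  0.16738239, -0.00186587],
       [ 0.16174762, -0.94971244,  0.26811189],
       [ 0.04310518, -0.26463071, -0.96338597]]), 't': array([-0.4876598 , -0.2695654 ,  0.45145076])}
dr [-0.0007  0.0004  0.0893]
to [0.48 0.17 0.33] off [ 1.0137  0.0494 -0.0068]
```

View pics/w_rack.png

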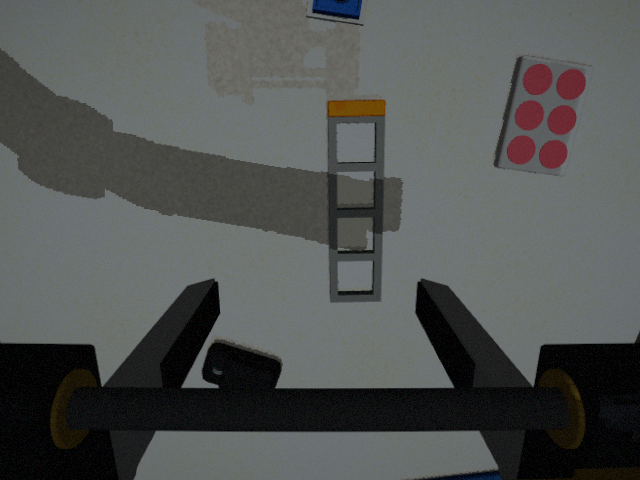

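The wrist view shows the rack whole: orange block at (327–385, 100–117), grey body down to y≈300, four clear pockets at x≈355. I'll read its edges by profile and move over the rail.

Call:
step_arm(offset=[[1.0, 0.05, 0], [1.0, 0.05, 0], [1.0, 0.05, 0], [1.0, 0.05, 0], [1.0, 0.05, 0], [1.0, 0.05, 0], [1.0, 0.05, 0]], dr=[[0, 0, 0.09], [0, 0, 0.09], [0, 0, 0.09], [0, 0, 0.09], [0, 0, 0.09], [0, 0, 0.09], [0, 0, 0.09]], fingers=[1, 1, 1, 1, 1, 1, 1])

```text
clock: 2.78
tcp_pos: [0.4812, 0.1659, 0.3283]
eef_rot: [[-0.028, 1.0, -0.0], [1.0, 0.028, -0.001], [-0.001, -0.0, -1.0]]
wrist_force: [0.7, -0.4, 0.5]
gripper_width: 0.094
gripper_force: 0.0
```

Run:
```python
from h import *; from plant import bot
import pickle
s=bot.read_state();c=bot.camera_info('wrist');i=bot.snapshot('wrist')
cv2.imwrite('pics/w_rail.png',i[:,:,::-1]); pickle.dump((s,c,i),open('w_rail.pkl','wb'))
print(s['tcp_pos'],'cam',-c['R'].T@c['t'])
for n in HUE:
  for ce,a,p in blobs(mask(i,n),100): print(n,ce.round(1),a,p.min(0),p.max(0))
s,c,i=pickle.load(open('w_rack.pkl','rb')); print('cam',-c['R'].T@c['t'])
g=cv2.cvtColor(i,cv2.COLOR_RGB2GRAY)
print('col356',*g[95:306,356])
for r in (110,140,190,232,270,297): print(r,*g[r,322:392])
```

```text
[0.48118694 0.16585388 0.32825196] cam [0.48051703 0.24445084 0.50636971]
red [332.1 160.1] 1654 [311 139] [354 183]
red [513.3 294. ] 444 [501 283] [525 305]
red [543.3 293.4] 441 [532 282] [555 305]
red [509.8 321.7] 419 [498 311] [521 332]
red [539.3 320.8] 409 [528 310] [551 331]
red [533.9 346.8] 321 [524 337] [546 357]
red [508.7 346.5] 293 [497 338] [518 357]
orange [332.7  76. ] 988 [304  68] [361  85]
orange [359.1 336.3] 793 [335 324] [384 347]
yellow [332.4 112.2] 1877 [310  88] [355 135]
green [332.7 208.5] 944 [311 187] [353 229]
blue [331.3 252.3] 936 [311 232] [352 272]
cam [ 0.50492075 -0.05491621  0.50628511]
col356 108 106 101 106 84 63 71 78 79 80 83 75 79 78 75 79 80 80 78 79 68 63 70 70 70 72 73 59 95 112 116 118 118 116 116 113 115 116 115 114 112 112 116 114 117 118 118 116 114 116 115 112 115 117 114 113 116 113 113 115 115 116 117 118 114 115 111 43 62 73 69 71 72 73 75 70 85 116 117 116 117 117 116 112 84 80 80 80 82 82 80 83 81 84 83 82 83 81 82 79 85 81 81 78 83 82 80 79 81 65 64 60 39 19 23 41 38 39 39 40 39 44 58 86 80 80 79 81 85 82 83 83 81 82 81 79 81
[... 985 characters left out ...]
34 39 38 38 38 39 41 46 61 83 82 83 81 82 80 83 85 80 82 81 82 82 78 82 81 82 82 81 83 84 83 83 85 82 82 82 79 93 117 116 115 118 117 97 32 29 44 36 41 40 38 40 36 79 116 117 117 116 115 118 116 116 116
270 116 115 116 115 117 115 103 77 63 68 67 70 69 68 66 87 116 118 116 114 118 116 119 118 115 119 114 118 116 115 114 119 118 118 115 119 117 117 117 115 116 116 116 117 115 117 116 117 116 109 73 32 61 69 67 69 68 69 66 83 109 115 114 113 119 118 116 116 115 117
297 116 116 117 114 117 118 116 102 68 68 68 64 68 65 67 68 66 65 68 65 71 67 69 67 65 65 67 69 67 67 68 67 69 66 66 67 67 68 67 66 67 67 71 71 65 68 65 66 69 69 64 68 68 69 62 65 67 69 80 104 115 117 115 115 117 119 113 116 116 117
```

View pics/w_rail.png

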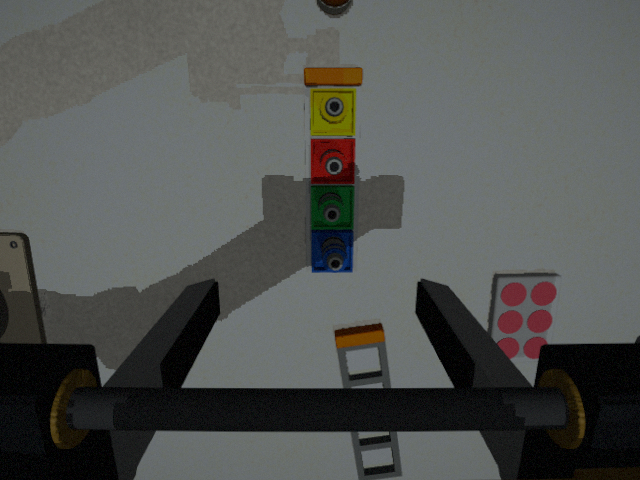

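The rail view shows the nose tips as bright rings near yellow (334,107), red (334,166), green (332,213) and blue (335,263). I'll enlarge to locate them and compute the rack pose.

Run:
```python
from h import *
import pickle
s,c,i=pickle.load(open('w_rack.pkl','rb')); g=cv2.cvtColor(i,cv2.COLOR_RGB2GRAY).astype(float)
d=np.diff(g[:,350:354].mean(1))
for a,b in ((158,175),(204,222),(247,264),(290,308)): 
    print(a,g[a:b,350:354].mean(1).round().astype(int))
pt=plane(c,[(355.9,166.9),(355.6,213.2),(355.2,256.5)],.02); print(pt.round(4)); 
o=blobs(mask(i,'orange'),300)
for ce,a,p in o: print(ce,p.min(0),p.max(0),plane(c,[ce],.022).round(4))
s,c,i=pickle.load(open('w_rail.pkl','rb'))
cv2.imwrite('pics/crop.png',cv2.resize(i[80:280,300:366,::-1],None,fx=3,fy=3,interpolation=cv2.INTER_NEAREST))
for n in ('yellow','red','green','blue'):
    ce,a,p=blobs(mask(i,n),900)[0]; r=cv2.boundingRect(p.astype(np.int32)); print(n,r,plane(c,[(r[0]+r[2]/2-.5,r[1]+r[3]/2-.5)],.022).round(4))
```

```text
158 [116 115 115 114  29  59  72  72  70  73  74  71  71  82 116 117 116]
204 [66 63 61 47 14 23 42 41 40 38 40 36 39 48 84 80 81 83]
247 [ 64  61  62  46  22  18  41  69  68  67  69  71  69  72  98 116 116]
290 [ 94  19  18  19  29  58  66  67  68  66  68  74  98 115 116 117 116 115]
[[ 0.5567 -0.0919  0.02  ]
 [ 0.5671 -0.1468  0.02  ]
 [ 0.5772 -0.2012  0.02  ]]
[356.05402426 107.8676957 ] [328 100] [384 116] [[ 0.544  -0.0264  0.022 ]]
yellow (310, 88, 46, 48) [[0.4971 0.2621 0.022 ]]
red (311, 139, 44, 45) [[0.4992 0.2064 0.022 ]]
green (311, 187, 43, 43) [[0.5007 0.1503 0.022 ]]
blue (311, 232, 42, 41) [[0.5021 0.0946 0.022 ]]
```

View pics/crop.png

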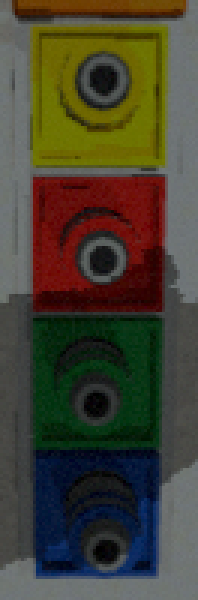

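The enlarged crop gives nose ring centres in the image of yellow (334.0,106.4), red (334.0,166.3), green (331.8,213.7) and blue (334.7,262.7).

Run:
```python
from h import *; from plant import bot
import pickle
s,c,i=pickle.load(open('w_rail.pkl','rb'))
P=plane(c,[(333.8,106.2),(333.8,166.1),(331.6,213.4),(334.5,262.5)],.075); print('wrist',P.round(4))
# same nose tips in the top picture, expected pixel shift for a bias check
b=np.array([-.0013,.0012,0])
P+=b; P[:,2]=.028
C=np.array([.5670,-.1466,.025])+b; u=np.array([-np.sin(.185),np.cos(.185),0])
Q=np.array([C+u*y for y in (-.084,-.028,.028,.084)])
np.savez('pq.npz',P=P,Q=Q); print(P.round(4),Q.round(4))
ct=bot.camera_info('top'); print('topproj',proj(ct,np.c_[P[:,:2],np.full(4,.075)]).round(1))
it=cv2.imread('pics/top0.png')
cv2.imwrite('pics/crop2.png',cv2.resize(it[260:300,195:300],None,fx=7,fy=7,interpolation=cv2.INTER_NEAREST))
s=bot.read_state(); plan(s,[P[0]+[0,0,.08],P[0]],np.pi/2+.028)
```

```text
wrist [[0.4964 0.2653 0.075 ]
 [0.4987 0.2053 0.075 ]
 [0.4983 0.1547 0.075 ]
 [0.5036 0.0988 0.075 ]]
[[0.4951 0.2665 0.028 ]
 [0.4974 0.2065 0.028 ]
 [0.497  0.1559 0.028 ]
 [0.5023 0.1    0.028 ]] [[ 0.5812 -0.228   0.025 ]
 [ 0.5709 -0.1729  0.025 ]
 [ 0.5605 -0.1179  0.025 ]
 [ 0.5502 -0.0628  0.025 ]]
topproj [[211.6 276.4]
 [236.6 275.3]
 [257.8 275.3]
 [281.2 272.8]]
dr [-0.0002  0.0009 -0.0011]
to [0.4951 0.2665 0.108 ] off [0.337  0.055  0.7336]
to [0.4951 0.2665 0.028 ] off [0.3373 0.0551 1.0003]
```

View pics/crop2.png

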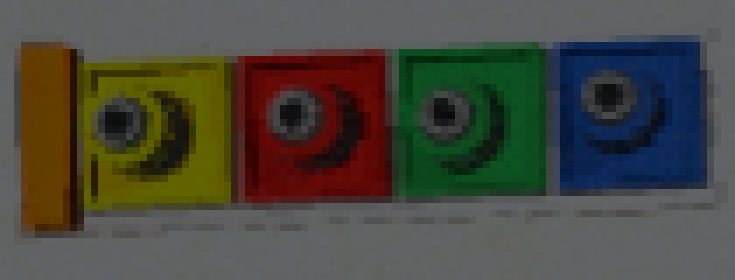

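The top view puts the tips at (211.5,277.1), (236.4,275.8), (257.9,275.9) and (281.5,273.1). That is within about 0.7 px of the wrist-derived positions, so I'll start with yellow.

Call:
step_arm(offset=[[0.17, 0.03, 0.2], [0.337, 0.055, 0.4], [0.337, 0.055, 0.6], [0.337, 0.055, 0.73], [0.337, 0.055, 0.73], [0.337, 0.055, 0.73], [0.337, 0.055, 0.73]], dr=[[0, 0, 0], [0, 0, 0], [0, 0, 0], [0, 0, 0], [0, 0, 0], [0, 0, 0], [0, 0, 0]], fingers=[1, 1, 1, 1, 1, 1, 1])

```text
clock: 3.7
tcp_pos: [0.4965, 0.2694, 0.1124]
eef_rot: [[-0.028, 1.0, 0.005], [1.0, 0.028, 0.002], [0.002, 0.005, -1.0]]
wrist_force: [-0.5, 0.5, -0.1]
gripper_width: 0.0941
gripper_force: 0.0
```

Run:
```python
from h import *; from plant import bot
P=np.load('pq.npz')['P']; plan(bot.read_state(),[P[0]],np.pi/2+.028)
```

```text
dr [ 0.003  -0.0013 -0.    ]
to [0.4951 0.2665 0.028 ] off [-0.01   -0.0061  0.2813]
```

Call:
step_arm(offset=[[-0.01, 0, 0.07], [-0.01, 0, 0.14], [-0.01, 0, 0.21], [-0.01, 0, 0.27], [-0.01, 0, 0.27], [-0.01, 0, 0.27], [-0.01, 0, 0.27]], dr=[[0, 0, 0], [0, 0, 0], [0, 0, 0], [0, 0, 0], [0, 0, 0], [0, 0, 0], [0, 0, 0]], fingers=[1, 1, 1, 1, 1, 1, 1])

```text
clock: 4.58
tcp_pos: [0.495, 0.2666, 0.0294]
eef_rot: [[-0.03, 1.0, 0.001], [1.0, 0.03, 0.001], [0.001, 0.001, -1.0]]
wrist_force: [0.4, 0.0, -0.2]
gripper_width: 0.0943
gripper_force: 0.0
```

Spot on. Closing.

Call:
step_arm(offset=[[0, 0, 0], [0, 0, 0], [0, 0, 0], [0, 0, 0], [0, 0, 0], [0, 0, 0], [0, 0, 0], [0, 0, 0]], dr=[[0, 0, 0], [0, 0, 0], [0, 0, 0], [0, 0, 0], [0, 0, 0], [0, 0, 0], [0, 0, 0], [0, 0, 0]], fingers=[-1, -1, -1, -1, -1, -1, -1, -1], squeeze=15)

```text
clock: 5.58
tcp_pos: [0.4945, 0.2663, 0.0285]
eef_rot: [[-0.03, 1.0, 0.0], [1.0, 0.03, 0.0], [0.0, 0.0, -1.0]]
wrist_force: [-0.2, -0.3, -0.3]
gripper_width: 0.0295
gripper_force: 15.0
```

Run:
```python
from h import *; from plant import bot
Q=np.load('pq.npz')['Q']; s=bot.read_state(); print(s['tcp_pos'],s['wrist_force']); plan(s,[[.51,.2,.15],[.54,-.03,.15],Q[0]+[0,0,.1]],np.pi/2+.185)
```

```text
[0.49454188 0.26625442 0.02850123] [-0.17942703 -0.33716019 -0.29485526]
dr [ 0.0002 -0.     -0.0989]
to [0.51 0.2  0.15] off [-0.2222  0.0451 -0.405 ]
to [ 0.54 -0.03  0.15] off [-0.9915  0.1223 -0.405 ]
to [ 0.5812 -0.228   0.125 ] off [-1.6552  0.2398 -0.3217]
```

Call:
step_arm(offset=[[0, 0, -0.03], [0, 0, -0.12], [0, 0, -0.24], [0, 0.02, -0.36], [-0.1, 0.03, -0.4], [-0.28, 0.05, -0.4], [-0.46, 0.07, -0.4], [-0.64, 0.09, -0.4], [-0.82, 0.11, -0.4], [-0.99, 0.12, -0.4], [-0.99, 0.12, -0.4], [-0.99, 0.12, -0.4]], dr=[[0, 0, 0], [0, 0, 0], [0, 0, 0], [0, 0, 0], [0, 0, -0.02], [0, 0, -0.04], [0, 0, -0.06], [0, 0, -0.08], [0, 0, -0.1], [0, 0, -0.1], [0, 0, -0.1], [0, 0, -0.1]], fingers=[-1, -1, -1, -1, -1, -1, -1, -1, -1, -1, -1, -1])

```text
clock: 7.08
tcp_pos: [0.5391, -0.0288, 0.1489]
eef_rot: [[-0.186, 0.983, 0.0], [0.983, 0.186, 0.001], [0.001, 0.0, -1.0]]
wrist_force: [0.9, 0.8, -0.4]
gripper_width: 0.0296
gripper_force: 15.0
```

Run:
```python
from h import *; from plant import bot
Q=np.load('pq.npz')['Q']; s=bot.read_state(); print(s['tcp_pos'],s['gripper_width']); plan(s,[Q[0]+[0,0,.1],Q[0]+[0,0,.03]],np.pi/2+.185)
```

```text
[ 0.53906722 -0.02880576  0.14886932] 0.02955394524446428
dr [ 0.0003 -0.0005  0.0012]
to [ 0.5812 -0.228   0.125 ] off [-0.6784  0.0145  0.079 ]
to [ 0.5812 -0.228   0.055 ] off [-0.6786  0.0144  0.3124]
```

Call:
step_arm(offset=[[-0.17, 0, 0], [-0.34, 0.01, 0.02], [-0.51, 0.012, 0.05], [-0.65, 0.014, 0.08], [-0.678, 0.014, 0.12], [-0.678, 0.014, 0.2], [-0.678, 0.014, 0.28], [-0.678, 0.014, 0.31], [-0.678, 0.014, 0.31], [-0.678, 0.014, 0.31], [-0.678, 0.014, 0.31]], dr=[[0, 0, 0], [0, 0, 0], [0, 0, 0], [0, 0, 0], [0, 0, 0], [0, 0, 0], [0, 0, 0], [0, 0, 0], [0, 0, 0], [0, 0, 0], [0, 0, 0]], fingers=[-1, -1, -1, -1, -1, -1, -1, -1, -1, -1, -1])

```text
clock: 8.45
tcp_pos: [0.5818, -0.2286, 0.0565]
eef_rot: [[-0.186, 0.983, 0.002], [0.983, 0.186, -0.0], [-0.001, 0.001, -1.0]]
wrist_force: [-0.7, 0.8, -0.9]
gripper_width: 0.0299
gripper_force: 15.0
```

Run:
```python
from h import *; from plant import bot
Q=np.load('pq.npz')['Q']; s=bot.read_state(); print(s['tcp_pos'],s['gripper_width']); plan(s,[Q[0]+[0,0,.0005]],np.pi/2+.185)
cv2.imwrite('pics/wp1.png',bot.snapshot('wrist')[:,:,::-1])
```

```text
[ 0.58178367 -0.2286237   0.05645304] 0.02988331205600405
dr [0.0009 0.0005 0.0012]
to [ 0.5812 -0.228   0.0255] off [ 0.0026 -0.0018  0.1032]
```

View pics/wp1.png

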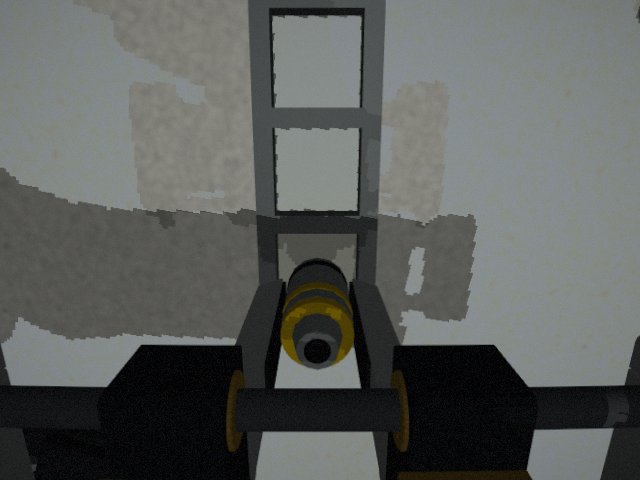

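The yellow objective at (317,320) hangs centred between the rack's walls over the end pocket. Next is a slow lowering.

Call:
step_arm(offset=[[0.002, 0, 0.02], [0.002, 0, 0.04], [0.002, 0, 0.06], [0.002, 0, 0.075], [0.002, 0, 0.085], [0.002, 0, 0.088], [0.002, 0, 0.091], [0.002, 0, 0.094], [0.002, 0, 0.094], [0.002, 0, 0.094]], dr=[[0, 0, 0], [0, 0, 0], [0, 0, 0], [0, 0, 0], [0, 0, 0], [0, 0, 0], [0, 0, 0], [0, 0, 0], [0, 0, 0], [0, 0, 0]], fingers=[-1, -1, -1, -1, -1, -1, -1, -1, -1, -1])

```text
clock: 9.75
tcp_pos: [0.5811, -0.228, 0.0274]
eef_rot: [[-0.186, 0.983, 0.0], [0.983, 0.186, -0.0], [-0.0, 0.0, -1.0]]
wrist_force: [0.4, -0.8, -1.7]
gripper_width: 0.0297
gripper_force: 15.0
```

Call:
step_arm(offset=[[0, 0, 0.002], [0, 0, 0.004], [0, 0, 0.006], [0, 0, 0.006]], dr=[[0, 0, 0], [0, 0, 0], [0, 0, 0], [0, 0, 0]], fingers=[-1, -1, -1, -1])

```text
clock: 10.25
tcp_pos: [0.581, -0.2281, 0.0255]
eef_rot: [[-0.186, 0.983, 0.0], [0.983, 0.186, -0.0], [-0.0, 0.0, -1.0]]
wrist_force: [-0.4, -0.3, -1.0]
gripper_width: 0.0295
gripper_force: 15.0
```

Call:
step_arm(offset=[[0, 0, 0.002], [0, 0, 0.004], [0, 0, 0.004]], dr=[[0, 0, 0], [0, 0, 0], [0, 0, 0]], fingers=[-1, -1, -1])

```text
clock: 10.62
tcp_pos: [0.581, -0.2281, 0.0255]
eef_rot: [[-0.186, 0.983, 0.0], [0.983, 0.186, -0.001], [-0.001, -0.0, -1.0]]
wrist_force: [-3.1, 1.3, 8.0]
gripper_width: 0.0294
gripper_force: 15.0
```

Contact occurs at 8 N, with z exactly where expected. I'll ease off slightly, release and lift.

Call:
step_arm(offset=[[0, 0, 0.001], [0, 0, 0.001], [0, 0, 0.001], [0, 0, 0.001], [0, 0, 0.001], [0, 0, 0.001], [0, 0, 0.001], [0, 0, -0.05], [0, 0, -0.15], [0, 0, -0.3], [0, 0, -0.4], [0, 0, -0.4]], dr=[[0, 0, 0], [0, 0, 0], [0, 0, 0], [0, 0, 0], [0, 0, 0], [0, 0, 0], [0, 0, 0], [0, 0, 0], [0, 0, 0], [0, 0, 0], [0, 0, 0], [0, 0, 0]], fingers=[-1, 1, 1, 1, 1, 1, 1, 1, 1, 1, 1, 1])

```text
clock: 12.12
tcp_pos: [0.5831, -0.2284, 0.1479]
eef_rot: [[-0.186, 0.983, 0.006], [0.983, 0.186, -0.002], [-0.003, 0.006, -1.0]]
wrist_force: [-0.2, 0.7, -0.4]
gripper_width: 0.0938
gripper_force: 0.0
```

Run:
```python
from h import *; from plant import bot
P=np.load('pq.npz')['P']; s=bot.read_state(); plan(s,[(.53,.04,.14),P[1]+[0,0,.08]],np.pi/2+.028)
```

```text
dr [0.0037 0.0017 0.101 ]
to [0.53 0.04 0.14] off [ 0.9121 -0.0081  0.0235]
to [0.4974 0.2065 0.108 ] off [ 1.478  -0.0124  0.1284]
```

Call:
step_arm(offset=[[0.2, 0, 0], [0.4, 0, 0], [0.6, 0, 0], [0.8, -0.01, 0.01], [0.91, -0.01, 0.02], [0.91, -0.01, 0.02], [0.91, -0.01, 0.02]], dr=[[0, 0, 0.02], [0, 0, 0.04], [0, 0, 0.06], [0, 0, 0.08], [0, 0, 0.1], [0, 0, 0.1], [0, 0, 0.1]], fingers=[1, 1, 1, 1, 1, 1, 1])

```text
clock: 13.0
tcp_pos: [0.5272, 0.0383, 0.1379]
eef_rot: [[-0.029, 1.0, -0.001], [1.0, 0.029, -0.001], [-0.001, -0.001, -1.0]]
wrist_force: [0.5, 0.3, 0.3]
gripper_width: 0.0941
gripper_force: 0.0
```

Run:
```python
from h import *; from plant import bot
P=np.load('pq.npz')['P']; s=bot.read_state(); plan(s,[P[1]+[0,0,.08],P[1]],np.pi/2+.028)
```

```text
dr [-0.0006  0.0007  0.0007]
to [0.4974 0.2065 0.108 ] off [ 0.5636 -0.083   0.099 ]
to [0.4974 0.2065 0.028 ] off [ 0.5639 -0.0828  0.3656]
```

Call:
step_arm(offset=[[0.2, -0.03, 0.02], [0.4, -0.06, 0.05], [0.56, -0.083, 0.09], [0.56, -0.083, 0.1], [0.56, -0.083, 0.1], [0.56, -0.083, 0.16], [0.56, -0.083, 0.2], [0.56, -0.083, 0.2], [0.56, -0.083, 0.2], [0.56, -0.083, 0.2]], dr=[[0, 0, 0], [0, 0, 0], [0, 0, 0], [0, 0, 0], [0, 0, 0], [0, 0, 0], [0, 0, 0], [0, 0, 0], [0, 0, 0], [0, 0, 0]], fingers=[1, 1, 1, 1, 1, 1, 1, 1, 1, 1])

```text
clock: 14.25
tcp_pos: [0.4979, 0.2069, 0.0788]
eef_rot: [[-0.029, 1.0, 0.001], [1.0, 0.029, 0.0], [0.0, 0.001, -1.0]]
wrist_force: [-0.4, -0.1, -0.5]
gripper_width: 0.094
gripper_force: 0.0
```

Run:
```python
from h import *; from plant import bot
P=np.load('pq.npz')['P']; s=bot.read_state();print(s['tcp_pos']); plan(s,[P[1]],np.pi/2+.028)
```

```text
[0.49789645 0.20685657 0.07878788]
dr [ 0.0006 -0.0002  0.0009]
to [0.4974 0.2065 0.028 ] off [-0.0012 -0.0018  0.1693]
```

Call:
step_arm(offset=[[0, 0, 0.06], [0, 0, 0.12], [0, 0, 0.168], [0, 0, 0.168], [0, 0, 0.168], [0, 0, 0.168], [0, 0, 0.168], [0, 0, 0.168], [0, 0, 0.168], [0, 0, 0.168], [0, 0, 0.168], [0, 0, 0.168]], dr=[[0, 0, 0], [0, 0, 0], [0, 0, 0], [0, 0, 0], [0, 0, 0], [0, 0, 0], [0, 0, 0], [0, 0, 0], [0, 0, 0], [0, 0, 0], [0, 0, 0], [0, 0, 0]], fingers=[1, 1, 1, 1, 1, -1, -1, -1, -1, -1, -1, -1])

```text
clock: 15.75
tcp_pos: [0.4975, 0.2068, 0.0279]
eef_rot: [[-0.03, 1.0, 0.0], [1.0, 0.03, 0.0], [0.0, 0.0, -1.0]]
wrist_force: [-0.2, 0.7, 0.1]
gripper_width: 0.0296
gripper_force: 15.0
```

Run:
```python
from h import *; from plant import bot
Q=np.load('pq.npz')['Q']; s=bot.read_state(); print(s['tcp_pos']); plan(s,[(.54,-.03,.15),Q[1]+[0,0,.1]],np.pi/2+.185)
```

```text
[0.49750072 0.20682012 0.02788634]
dr [ 0.0001 -0.     -0.0988]
to [ 0.54 -0.03  0.15] off [-0.7933  0.1182 -0.407 ]
to [ 0.5709 -0.1729  0.125 ] off [-1.2725  0.2068 -0.3237]
```

Grasped at z=0.0279, so contact in the pocket is expected at ≈0.0249.

Call:
step_arm(offset=[[0, 0, -0.03], [0, 0, -0.12], [0, 0, -0.24], [0, 0.02, -0.36], [-0.1, 0.03, -0.4], [-0.28, 0.05, -0.4], [-0.46, 0.07, -0.4], [-0.64, 0.09, -0.4], [-0.79, 0.118, -0.4], [-0.79, 0.118, -0.4], [-0.79, 0.118, -0.4], [-0.79, 0.118, -0.4]], dr=[[0, 0, 0], [0, 0, 0], [0, 0, 0], [0, 0, 0], [0, 0, -0.02], [0, 0, -0.04], [0, 0, -0.06], [0, 0, -0.08], [0, 0, -0.099], [0, 0, -0.099], [0, 0, -0.099], [0, 0, -0.099]], fingers=[-1, -1, -1, -1, -1, -1, -1, -1, -1, -1, -1, -1])

```text
clock: 17.25
tcp_pos: [0.5397, -0.0272, 0.1482]
eef_rot: [[-0.187, 0.982, 0.0], [0.982, 0.187, 0.001], [0.001, 0.0, -1.0]]
wrist_force: [0.1, 1.3, -0.6]
gripper_width: 0.0296
gripper_force: 15.0
```

Run:
```python
from h import *; from plant import bot
Q=np.load('pq.npz')['Q']; s=bot.read_state(); print(s['tcp_pos']); plan(s,[Q[1]+[0,0,.03]],np.pi/2+.185)
```

```text
[ 0.539729   -0.02722091  0.14821046]
dr [ 0.0002 -0.0004  0.0018]
to [ 0.5709 -0.1729  0.055 ] off [-0.4967  0.0111  0.3104]
```

Call:
step_arm(offset=[[-0.17, 0, 0], [-0.34, 0.01, 0.02], [-0.48, 0.011, 0.05], [-0.498, 0.011, 0.1], [-0.498, 0.011, 0.18], [-0.498, 0.011, 0.26], [-0.498, 0.011, 0.31], [-0.498, 0.011, 0.31], [-0.498, 0.011, 0.31], [-0.498, 0.011, 0.31]], dr=[[0, 0, 0], [0, 0, 0], [0, 0, 0], [0, 0, 0], [0, 0, 0], [0, 0, 0], [0, 0, 0], [0, 0, 0], [0, 0, 0], [0, 0, 0]], fingers=[-1, -1, -1, -1, -1, -1, -1, -1, -1, -1])

```text
clock: 18.5
tcp_pos: [0.5714, -0.1753, 0.0558]
eef_rot: [[-0.184, 0.983, 0.002], [0.983, 0.184, -0.0], [-0.001, 0.002, -1.0]]
wrist_force: [-0.6, -0.5, -0.9]
gripper_width: 0.0298
gripper_force: 15.0
```

Run:
```python
from h import *; from plant import bot
Q=np.load('pq.npz')['Q']; s=bot.read_state(); print(s['tcp_pos']); plan(s,[Q[1]],np.pi/2+.185)
```

```text
[ 0.5713893  -0.17525165  0.05582638]
dr [0.001  0.0004 0.0002]
to [ 0.5709 -0.1729  0.025 ] off [ 0.008  -0.0005  0.1027]
```

Call:
step_arm(offset=[[0.006, 0, 0.03], [0.006, 0, 0.06], [0.006, 0, 0.08], [0.006, 0, 0.088], [0.006, 0, 0.092], [0.006, 0, 0.094], [0.006, 0, 0.096], [0.006, 0, 0.098], [0.006, 0, 0.1], [0.006, 0, 0.1], [0.006, 0, 0.1]], dr=[[0, 0, 0], [0, 0, 0], [0, 0, 0], [0, 0, 0], [0, 0, 0], [0, 0, 0], [0, 0, 0], [0, 0, 0], [0, 0, 0], [0, 0, 0], [0, 0, 0]], fingers=[-1, -1, -1, -1, -1, -1, -1, -1, -1, -1, -1])

```text
clock: 19.88
tcp_pos: [0.5703, -0.1735, 0.0249]
eef_rot: [[-0.184, 0.983, 0.0], [0.983, 0.184, 0.0], [-0.0, 0.0, -1.0]]
wrist_force: [-0.2, 0.1, -0.6]
gripper_width: 0.0298
gripper_force: 15.0
```

Call:
step_arm(offset=[[0, 0, 0.002], [0, 0, 0.003], [0, 0, 0.003]], dr=[[0, 0, 0], [0, 0, 0], [0, 0, 0]], fingers=[-1, -1, -1])

```text
clock: 20.25
tcp_pos: [0.5704, -0.1735, 0.0249]
eef_rot: [[-0.184, 0.983, 0.0], [0.983, 0.184, -0.001], [-0.001, 0.0, -1.0]]
wrist_force: [-1.7, 0.5, 6.3]
gripper_width: 0.0297
gripper_force: 15.0
```

Call:
step_arm(offset=[[0, 0, -0.001], [0, 0, -0.001], [0, 0, -0.001], [0, 0, -0.001], [0, 0, -0.001], [0, 0, -0.001], [0, 0, -0.001], [0, 0, -0.05], [0, 0, -0.15], [0, 0, -0.3], [0, 0, -0.4], [0, 0, -0.4]], dr=[[0, 0, 0], [0, 0, 0], [0, 0, 0], [0, 0, 0], [0, 0, 0], [0, 0, 0], [0, 0, 0], [0, 0, 0], [0, 0, 0], [0, 0, 0], [0, 0, 0], [0, 0, 0]], fingers=[-1, 1, 1, 1, 1, 1, 1, 1, 1, 1, 1, 1])

```text
clock: 21.75
tcp_pos: [0.5723, -0.1737, 0.1474]
eef_rot: [[-0.184, 0.983, 0.006], [0.983, 0.184, -0.002], [-0.003, 0.005, -1.0]]
wrist_force: [-1.2, -0.0, -0.4]
gripper_width: 0.0939
gripper_force: 0.0
```

Run:
```python
from h import *; from plant import bot
cv2.imwrite('pics/wp2.png',bot.snapshot('wrist')[:,:,::-1])
P=np.load('pq.npz')['P']; s=bot.read_state(); plan(s,[P[2]+[0,0,.11]],np.pi/2+.028)
```

```text
dr [0.0015 0.0008 0.1   ]
to [0.497  0.1559 0.138 ] off [ 1.1253 -0.0404  0.0234]
```

View pics/wp2.png

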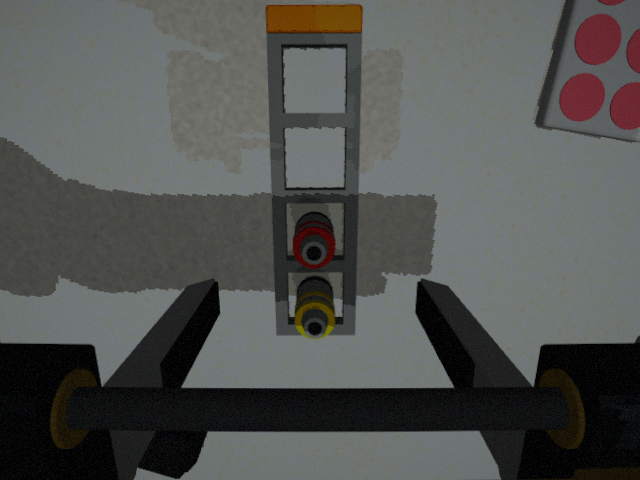

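Red (314,250) and yellow (315,325) stand upright in the third and fourth pockets, both centred. Green is next.

Call:
step_arm(offset=[[0.2, 0, 0], [0.4, 0, 0], [0.6, 0, 0], [0.8, -0.01, 0.01], [1.0, -0.04, 0.02], [1.0, -0.04, 0.02], [1.0, -0.04, 0.02], [1.0, -0.04, 0.02], [1.0, -0.04, 0.02]], dr=[[0, 0, 0.02], [0, 0, 0.04], [0, 0, 0.06], [0, 0, 0.08], [0, 0, 0.1], [0, 0, 0.1], [0, 0, 0.1], [0, 0, 0.1], [0, 0, 0.1]], fingers=[1, 1, 1, 1, 1, 1, 1, 1, 1])

```text
clock: 22.92
tcp_pos: [0.5036, 0.1175, 0.1378]
eef_rot: [[-0.025, 1.0, -0.0], [1.0, 0.025, -0.0], [-0.0, -0.0, -1.0]]
wrist_force: [-0.3, -0.2, -0.7]
gripper_width: 0.0939
gripper_force: 0.0
```

Run:
```python
from h import *; from plant import bot
P=np.load('pq.npz')['P']; s=bot.read_state(); plan(s,[P[2]+[0,0,.05]],np.pi/2+.028)
```

```text
dr [-0.0002  0.0003 -0.0017]
to [0.497  0.1559 0.078 ] off [ 0.1284 -0.019   0.1991]
```

Call:
step_arm(offset=[[0.1, -0.019, 0.02], [0.128, -0.019, 0.05], [0.128, -0.019, 0.1], [0.128, -0.019, 0.17], [0.128, -0.019, 0.2], [0.128, -0.019, 0.2], [0.128, -0.019, 0.2], [0.128, -0.019, 0.2]], dr=[[0, 0, 0], [0, 0, 0], [0, 0, 0], [0, 0, 0], [0, 0, 0], [0, 0, 0], [0, 0, 0], [0, 0, 0]], fingers=[1, 1, 1, 1, 1, 1, 1, 1])

```text
clock: 23.92
tcp_pos: [0.497, 0.1574, 0.0786]
eef_rot: [[-0.028, 1.0, 0.001], [1.0, 0.028, 0.0], [0.0, 0.001, -1.0]]
wrist_force: [-0.2, 0.6, 0.9]
gripper_width: 0.0942
gripper_force: 0.0
```

Run:
```python
from h import *; from plant import bot
P=np.load('pq.npz')['P']; s=bot.read_state();print(s['tcp_pos']); plan(s,[P[2]],np.pi/2+.028)
```

```text
[0.49698103 0.15744693 0.07855855]
dr [ 0.0007 -0.0002 -0.0001]
to [0.497  0.1559 0.028 ] off [-0.0053 -0.0004  0.1685]
```

Call:
step_arm(offset=[[-0.005, 0, 0.06], [-0.005, 0, 0.12], [-0.005, 0, 0.168], [-0.005, 0, 0.168], [-0.005, 0, 0.168], [-0.005, 0, 0.168], [-0.005, 0, 0.168], [-0.005, 0, 0.168], [-0.005, 0, 0.168], [-0.005, 0, 0.168], [-0.005, 0, 0.168], [-0.005, 0, 0.168]], dr=[[0, 0, 0], [0, 0, 0], [0, 0, 0], [0, 0, 0], [0, 0, 0], [0, 0, 0], [0, 0, 0], [0, 0, 0], [0, 0, 0], [0, 0, 0], [0, 0, 0], [0, 0, 0]], fingers=[1, 1, 1, 1, 1, -1, -1, -1, -1, -1, -1, -1])

```text
clock: 25.42
tcp_pos: [0.4966, 0.1559, 0.0276]
eef_rot: [[-0.028, 1.0, 0.0], [1.0, 0.028, 0.0], [0.0, 0.0, -1.0]]
wrist_force: [0.5, 1.2, -0.2]
gripper_width: 0.0297
gripper_force: 15.0
```

Run:
```python
from h import *; from plant import bot
Q=np.load('pq.npz')['Q']; s=bot.read_state(); print(s['tcp_pos']); plan(s,[Q[2]+[0,0,.125]],np.pi/2+.185)
```

```text
[0.49661046 0.15590826 0.02755835]
dr [ 0.0001 -0.     -0.0999]
to [ 0.5605 -0.1179  0.15  ] off [-0.9182  0.1874 -0.4082]
```

Call:
step_arm(offset=[[0, 0, -0.03], [0, 0, -0.12], [0, 0, -0.24], [0, 0.02, -0.36], [-0.1, 0.03, -0.4], [-0.28, 0.06, -0.4], [-0.46, 0.09, -0.4], [-0.64, 0.13, -0.4], [-0.82, 0.17, -0.4], [-0.918, 0.187, -0.4], [-0.918, 0.187, -0.4], [-0.918, 0.187, -0.4]], dr=[[0, 0, 0], [0, 0, 0], [0, 0, 0], [0, 0, 0], [0, 0, -0.02], [0, 0, -0.04], [0, 0, -0.06], [0, 0, -0.08], [0, 0, -0.1], [0, 0, -0.1], [0, 0, -0.1], [0, 0, -0.1]], fingers=[-1, -1, -1, -1, -1, -1, -1, -1, -1, -1, -1, -1])

```text
clock: 26.92
tcp_pos: [0.56, -0.1164, 0.1478]
eef_rot: [[-0.185, 0.983, -0.0], [0.983, 0.185, 0.001], [0.001, 0.0, -1.0]]
wrist_force: [0.1, 1.1, -2.3]
gripper_width: 0.0298
gripper_force: 15.0
```

Run:
```python
from h import *; from plant import bot
Q=np.load('pq.npz')['Q']; s=bot.read_state(); print(s['tcp_pos']); plan(s,[Q[2]+[0,0,.03]],np.pi/2+.185)
```

```text
[ 0.56003569 -0.1163928   0.14783761]
dr [ 0.     -0.0007  0.0009]
to [ 0.5605 -0.1179  0.055 ] off [-0.0055  0.0008  0.3095]
```

Call:
step_arm(offset=[[-0.003, 0, 0.06], [-0.003, 0, 0.14], [-0.003, 0, 0.22], [-0.003, 0, 0.29], [-0.003, 0, 0.31], [-0.003, 0, 0.31], [-0.003, 0, 0.31], [-0.003, 0, 0.31]], dr=[[0, 0, 0], [0, 0, 0], [0, 0, 0], [0, 0, 0], [0, 0, 0], [0, 0, 0], [0, 0, 0], [0, 0, 0]], fingers=[-1, -1, -1, -1, -1, -1, -1, -1])

```text
clock: 27.92
tcp_pos: [0.5611, -0.1187, 0.0553]
eef_rot: [[-0.184, 0.983, 0.001], [0.983, 0.184, -0.0], [-0.0, 0.001, -1.0]]
wrist_force: [-0.4, 0.6, -1.3]
gripper_width: 0.0299
gripper_force: 15.0
```

Run:
```python
from h import *; from plant import bot
Q=np.load('pq.npz')['Q']; s=bot.read_state(); print(s['tcp_pos']); plan(s,[Q[2]],np.pi/2+.185)
```

```text
[ 0.56109386 -0.11872463  0.05531684]
dr [0.0008 0.0003 0.0001]
to [ 0.5605 -0.1179  0.025 ] off [ 0.0032 -0.0014  0.1011]
```

Call:
step_arm(offset=[[0.002, 0, 0.03], [0.002, 0, 0.06], [0.002, 0, 0.08], [0.002, 0, 0.088], [0.002, 0, 0.091], [0.002, 0, 0.093], [0.002, 0, 0.095], [0.002, 0, 0.097], [0.002, 0, 0.099], [0.002, 0, 0.099], [0.002, 0, 0.099]], dr=[[0, 0, 0], [0, 0, 0], [0, 0, 0], [0, 0, 0], [0, 0, 0], [0, 0, 0], [0, 0, 0], [0, 0, 0], [0, 0, 0], [0, 0, 0], [0, 0, 0]], fingers=[-1, -1, -1, -1, -1, -1, -1, -1, -1, -1, -1])

```text
clock: 29.3
tcp_pos: [0.5604, -0.1181, 0.0249]
eef_rot: [[-0.184, 0.983, 0.0], [0.983, 0.184, 0.0], [0.0, 0.0, -1.0]]
wrist_force: [0.7, 0.4, -1.7]
gripper_width: 0.0299
gripper_force: 15.0
```

Call:
step_arm(offset=[[0, 0, 0.0015], [0, 0, 0.003], [0, 0, 0.003], [0, 0, 0.003]], dr=[[0, 0, 0], [0, 0, 0], [0, 0, 0], [0, 0, 0]], fingers=[-1, -1, -1, -1])

```text
clock: 29.8
tcp_pos: [0.5605, -0.1181, 0.0246]
eef_rot: [[-0.184, 0.983, 0.0], [0.983, 0.184, -0.0], [-0.0, 0.0, -1.0]]
wrist_force: [-1.6, 0.2, 6.0]
gripper_width: 0.0301
gripper_force: 15.0
```

Call:
step_arm(offset=[[0, 0, -0.001], [0, 0, -0.001], [0, 0, -0.001], [0, 0, -0.001], [0, 0, -0.001], [0, 0, -0.001], [0, 0, -0.001], [0, 0, -0.05], [0, 0, -0.15], [0, 0, -0.3], [0, 0, -0.4], [0, 0, -0.4]], dr=[[0, 0, 0], [0, 0, 0], [0, 0, 0], [0, 0, 0], [0, 0, 0], [0, 0, 0], [0, 0, 0], [0, 0, 0], [0, 0, 0], [0, 0, 0], [0, 0, 0], [0, 0, 0]], fingers=[-1, 1, 1, 1, 1, 1, 1, 1, 1, 1, 1, 1])

```text
clock: 31.3
tcp_pos: [0.5624, -0.1182, 0.1472]
eef_rot: [[-0.184, 0.983, 0.006], [0.983, 0.184, -0.001], [-0.002, 0.006, -1.0]]
wrist_force: [0.4, -0.3, -1.8]
gripper_width: 0.0938
gripper_force: 0.0
```

Run:
```python
from h import *; from plant import bot
P=np.load('pq.npz')['P']; s=bot.read_state(); plan(s,[P[3]+[0,0,.11]],np.pi/2+.028)
```

```text
dr [0.0037 0.0011 0.1   ]
to [0.5023 0.1    0.138 ] off [ 0.752  -0.0634  0.0288]
```

Call:
step_arm(offset=[[0.2, 0, 0], [0.4, -0.02, 0], [0.6, -0.04, 0], [0.75, -0.063, 0.02], [0.75, -0.063, 0.02], [0.75, -0.063, 0.02], [0.75, -0.063, 0.02], [0.75, -0.063, 0.02]], dr=[[0, 0, 0.02], [0, 0, 0.04], [0, 0, 0.06], [0, 0, 0.08], [0, 0, 0.1], [0, 0, 0.1], [0, 0, 0.1], [0, 0, 0.1]], fingers=[1, 1, 1, 1, 1, 1, 1, 1])

```text
clock: 32.3
tcp_pos: [0.5008, 0.0982, 0.1378]
eef_rot: [[-0.026, 1.0, -0.0], [1.0, 0.026, -0.0], [-0.0, -0.0, -1.0]]
wrist_force: [-0.8, -0.4, -0.2]
gripper_width: 0.0937
gripper_force: 0.0
```

Run:
```python
from h import *; from plant import bot
P=np.load('pq.npz')['P']; s=bot.read_state(); plan(s,[P[3]+[0,0,.05]],np.pi/2+.028)
```

```text
dr [-0.      0.0002 -0.0013]
to [0.5023 0.1    0.078 ] off [0.006  0.0052 0.1995]
```

Call:
step_arm(offset=[[0.003, 0.004, 0.06], [0.003, 0.004, 0.13], [0.003, 0.004, 0.2], [0.003, 0.004, 0.2], [0.003, 0.004, 0.2], [0.003, 0.004, 0.2], [0.003, 0.004, 0.2]], dr=[[0, 0, 0], [0, 0, 0], [0, 0, 0], [0, 0, 0], [0, 0, 0], [0, 0, 0], [0, 0, 0]], fingers=[1, 1, 1, 1, 1, 1, 1])

```text
clock: 33.17
tcp_pos: [0.502, 0.1005, 0.0786]
eef_rot: [[-0.028, 1.0, 0.001], [1.0, 0.028, 0.0], [0.0, 0.001, -1.0]]
wrist_force: [-0.8, 0.4, -0.3]
gripper_width: 0.094
gripper_force: 0.0
```

Run:
```python
from h import *; from plant import bot
P=np.load('pq.npz')['P']; s=bot.read_state();print(s['tcp_pos']); plan(s,[P[3]],np.pi/2+.028)
```

```text
[0.50204241 0.10049998 0.07861277]
dr [ 0.0008 -0.0001 -0.    ]
to [0.5023 0.1    0.028 ] off [-0.0016  0.0005  0.1687]
```

Call:
step_arm(offset=[[-0.001, 0, 0.06], [-0.001, 0, 0.12], [-0.001, 0, 0.168], [-0.001, 0, 0.168], [-0.001, 0, 0.168], [-0.001, 0, 0.168], [-0.001, 0, 0.168], [-0.001, 0, 0.168], [-0.001, 0, 0.168], [-0.001, 0, 0.168], [-0.001, 0, 0.168], [-0.001, 0, 0.168]], dr=[[0, 0, 0], [0, 0, 0], [0, 0, 0], [0, 0, 0], [0, 0, 0], [0, 0, 0], [0, 0, 0], [0, 0, 0], [0, 0, 0], [0, 0, 0], [0, 0, 0], [0, 0, 0]], fingers=[1, 1, 1, 1, 1, -1, -1, -1, -1, -1, -1, -1])

```text
clock: 34.67
tcp_pos: [0.5018, 0.1003, 0.0276]
eef_rot: [[-0.028, 1.0, 0.0], [1.0, 0.028, 0.0], [0.0, 0.0, -1.0]]
wrist_force: [0.4, -0.4, -0.2]
gripper_width: 0.0295
gripper_force: 15.0
```

Run:
```python
from h import *; from plant import bot
Q=np.load('pq.npz')['Q']; s=bot.read_state(); print(s['tcp_pos']); plan(s,[Q[3]+[0,0,.125]],np.pi/2+.185)
```

```text
[0.50175571 0.10026026 0.02759368]
dr [ 0.0002 -0.     -0.0998]
to [ 0.5502 -0.0628  0.15  ] off [-0.5479  0.1464 -0.408 ]
```

Call:
step_arm(offset=[[0, 0, -0.03], [0, 0, -0.12], [0, 0, -0.24], [0, 0.02, -0.36], [-0.1, 0.03, -0.4], [-0.28, 0.06, -0.4], [-0.46, 0.12, -0.4], [-0.545, 0.146, -0.4], [-0.545, 0.146, -0.4], [-0.545, 0.146, -0.4], [-0.545, 0.146, -0.4]], dr=[[0, 0, 0], [0, 0, 0], [0, 0, 0], [0, 0, 0], [0, 0, -0.02], [0, 0, -0.05], [0, 0, -0.08], [0, 0, -0.1], [0, 0, -0.1], [0, 0, -0.1], [0, 0, -0.1]], fingers=[-1, -1, -1, -1, -1, -1, -1, -1, -1, -1, -1])

```text
clock: 36.05
tcp_pos: [0.5496, -0.06, 0.1479]
eef_rot: [[-0.187, 0.982, -0.0], [0.982, 0.187, 0.001], [0.001, 0.0, -1.0]]
wrist_force: [-0.7, 0.4, -2.3]
gripper_width: 0.0293
gripper_force: 15.0
```

Run:
```python
from h import *; from plant import bot
Q=np.load('pq.npz')['Q']; s=bot.read_state(); print(s['tcp_pos']); plan(s,[Q[3]+[0,0,.03]],np.pi/2+.185)
```

```text
[ 0.54959828 -0.06000867  0.1478626 ]
dr [ 0.     -0.0004  0.0019]
to [ 0.5502 -0.0628  0.055 ] off [-0.0099  0.0004  0.3095]
```

Call:
step_arm(offset=[[-0.006, 0, 0.06], [-0.006, 0, 0.14], [-0.006, 0, 0.22], [-0.006, 0, 0.29], [-0.006, 0, 0.31], [-0.006, 0, 0.31], [-0.006, 0, 0.31], [-0.006, 0, 0.31]], dr=[[0, 0, 0], [0, 0, 0], [0, 0, 0], [0, 0, 0], [0, 0, 0], [0, 0, 0], [0, 0, 0], [0, 0, 0]], fingers=[-1, -1, -1, -1, -1, -1, -1, -1])

```text
clock: 37.05
tcp_pos: [0.5508, -0.0639, 0.0553]
eef_rot: [[-0.184, 0.983, 0.001], [0.983, 0.184, -0.0], [-0.0, 0.001, -1.0]]
wrist_force: [0.0, -0.5, -1.0]
gripper_width: 0.03
gripper_force: 15.0
```

Run:
```python
from h import *; from plant import bot
Q=np.load('pq.npz')['Q']; s=bot.read_state(); print(s['tcp_pos']); plan(s,[Q[3]],np.pi/2+.185)
```

```text
[ 0.55084733 -0.06385329  0.05529761]
dr [0.0008 0.0003 0.0001]
to [ 0.5502 -0.0628  0.025 ] off [ 0.0038 -0.0015  0.101 ]
```

Call:
step_arm(offset=[[0.002, 0, 0.03], [0.002, 0, 0.06], [0.002, 0, 0.08], [0.002, 0, 0.088], [0.002, 0, 0.091], [0.002, 0, 0.093], [0.002, 0, 0.095], [0.002, 0, 0.097], [0.002, 0, 0.099], [0.002, 0, 0.099], [0.002, 0, 0.099]], dr=[[0, 0, 0], [0, 0, 0], [0, 0, 0], [0, 0, 0], [0, 0, 0], [0, 0, 0], [0, 0, 0], [0, 0, 0], [0, 0, 0], [0, 0, 0], [0, 0, 0]], fingers=[-1, -1, -1, -1, -1, -1, -1, -1, -1, -1, -1])

```text
clock: 38.42
tcp_pos: [0.5502, -0.0632, 0.0249]
eef_rot: [[-0.184, 0.983, 0.0], [0.983, 0.184, -0.0], [-0.0, 0.0, -1.0]]
wrist_force: [0.4, 0.4, -1.7]
gripper_width: 0.03
gripper_force: 15.0
```

Call:
step_arm(offset=[[0, 0, 0.0015], [0, 0, 0.003], [0, 0, 0.003], [0, 0, 0.003]], dr=[[0, 0, 0], [0, 0, 0], [0, 0, 0], [0, 0, 0]], fingers=[-1, -1, -1, -1])

```text
clock: 38.92
tcp_pos: [0.5503, -0.0632, 0.0246]
eef_rot: [[-0.184, 0.983, 0.0], [0.983, 0.184, -0.0], [-0.0, 0.0, -1.0]]
wrist_force: [-1.0, -0.3, 5.2]
gripper_width: 0.0296
gripper_force: 15.0
```

Contact again at 5 N. I'll release, lift, and back away along −x of the tool so the wrist camera sees the rack.

Call:
step_arm(offset=[[0, 0, -0.001], [0, 0, -0.001], [0, 0, -0.001], [0, 0, -0.001], [0, 0, -0.001], [0, 0, -0.001], [0, 0, -0.001], [0, 0, -0.05], [0, 0, -0.15], [0, 0, -0.3], [0, 0, -0.4], [0, 0, -0.5]], dr=[[0, 0, 0], [0, 0, 0], [0, 0, 0], [0, 0, 0], [0, 0, 0], [0, 0, 0], [0, 0, 0], [0, 0, 0], [0, 0, 0], [0, 0, 0], [0, 0, 0], [0, 0, 0]], fingers=[-1, 1, 1, 1, 1, 1, 1, 1, 1, 1, 1, 1])

```text
clock: 40.42
tcp_pos: [0.5503, -0.0631, 0.1763]
eef_rot: [[-0.184, 0.983, 0.001], [0.983, 0.184, -0.0], [-0.0, 0.001, -1.0]]
wrist_force: [0.5, -0.2, -0.9]
gripper_width: 0.0942
gripper_force: 0.0
```

Call:
step_arm(offset=[[-0.1, 0, -0.15], [-0.25, 0, -0.3], [-0.4, 0, -0.35], [-0.5, 0, -0.35], [-0.5, 0, -0.35], [-0.5, 0, -0.35]], dr=[[0, 0, 0], [0, 0, 0], [0, 0, 0], [0, 0, 0], [0, 0, 0], [0, 0, 0]], fingers=[1, 1, 1, 1, 1, 1])

```text
clock: 41.18
tcp_pos: [0.5775, -0.2089, 0.2794]
eef_rot: [[-0.186, 0.983, 0.0], [0.983, 0.186, 0.001], [0.001, 0.0, -1.0]]
wrist_force: [0.3, 0.4, 0.2]
gripper_width: 0.0941
gripper_force: 0.0
```

Run:
```python
from plant import bot
import cv2
cv2.imwrite('pics/wf.png',bot.snapshot('wrist')[:,:,::-1]); cv2.imwrite('pics/tf.png',bot.snapshot('side')[:,:,::-1])
```

```text
(no output)
```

View pics/wf.png

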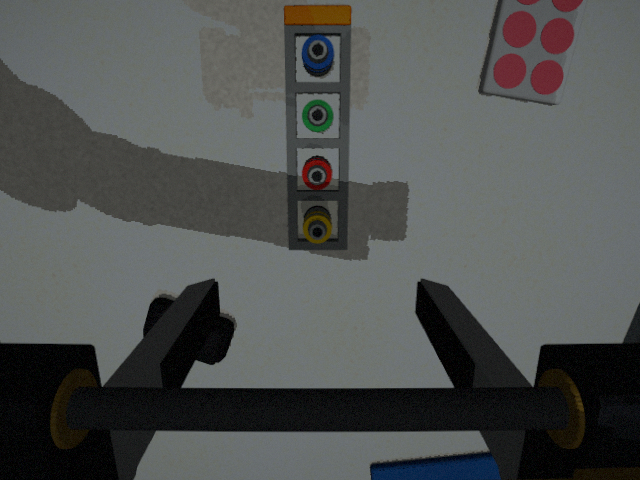

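View pics/tf.png

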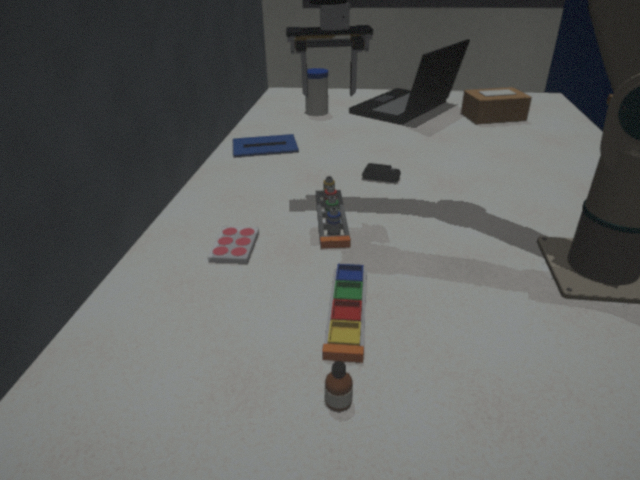

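From the orange end, the wrist view shows blue (318,52), green (317,115), red (317,173) and yellow (317,228), each upright in its pocket. The side view shows empty cups and the bottle, plate and mouse undisturbed. I'll hand the job in.

```bash
python3 -c "
from plant import bot
print(bot.finish_job())"
```

```text
the job is handed in; nothing more can be done
None
```

The job is handed in: all four objectives stand upright in the transport rack in reverse order (blue nearest its orange end, then green, red, yellow), the bottle, plate and mouse were not touched, and it took about 41 s.

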